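# Clamp a circuit board in the guarded test fixture

### The job

Get the board ready for testing: push the blue board carrier by its front block into the fixture until it is fully home against the stop, then reach through the window of the yellow guard and press the green lever all the way down, and withdraw the hand. Touch neither the yellow guard nor the steel clamp bar under its front edge, leave the red lever up, and only push and press: lift nothing, and leave the things round the fixture where they are.

Things in the scene. Friction and masses are not known exactly. Their poses are not given: they have to be found in the camera images.
- fixture: Fixed test fixture: aluminium plate 257 x 190 mm, top at z = 10 mm, x = -142 to +115 mm. Origin on the bench, mid width; x = the way the carrier is pushed in, y left, z up. Two dark rails (x = -140 to -11, inner faces y = +-62, top z = 26 mm) guide the carrier; a dark stop ends its way with its origin at x = -53 mm. Levers at y = +43.5 and -43.5 mm; which colour is on which side varies.
- guard: Yellow guard over the fixture's rear, same origin and axes, fixed: panel 5 mm thick, 188 mm wide, sloping up away from the robot by 0.2 rad, top face at z = 81 mm at its front edge (x = -30 mm), 110 mm at its rear edge (x = 114 mm). Two windows, 76 mm in x by 73 mm in y, centred at x = 23, y = +43.5 and -43.5 mm, top face at z = 92 mm there. Not to be touched.
- clamp_bar: Steel clamp bar, 8 x 124 x 10 mm with a 15 mm round guide bush at each end, lies along the fixture's y under the guard's front edge, at fixture x = -16 mm; origin at the middle of its underside, 46.5 mm above the bench at the start. The green lever drives it 21.5 mm down on to the rear edge of the carrier. Not to be touched by the robot.
- carrier: Loose blue board carrier, 84 x 120 x 12 mm, 0.2 to 0.45 kg, with a green circuit board on it. Origin at the centre of its underside, x = the way it is pushed in. It lies on the plate between the rails (2 mm play each side), 25 to 42 mm short of the stop, and slides on friction (under 3 N). Push block at its front: blue, 70 mm wide, 11 mm thick, top 46 mm above the bench.
- push_face (a point): Middle of the push block's front face, which looks towards the robot (the carrier's -x side), 22 mm above the carrier's underside and 42 mm in front of its origin. Push here along the carrier's x axis.
- green_pad (a point): Middle of the top of the green round pad (28 mm across) at the free end of the green lever. At the start about 73 mm above the bench, 19 mm below the top face of the guard panel, and within 2 mm of the middle of its window as seen from above. Fully pressed it has gone 21 mm almost straight down.
- green_lever (a joint): Angle of the green lever: 0 up, 0.30 fully down against its stop. Pivot at the rear, 70 mm behind the pad. Stiff: takes about 6 N at the pad, has no spring and stays where it is left.
- red_pad (a point): Middle of the top of the pad of the red lever, which is like the green one but beneath the other window.
- red_lever (a joint): Angle of the red (release) lever: 0 up, 0.30 down. Must stay up.
- heatsink: Loose grey finned heat sink, 30 x 50 x 26 mm, on the bench to the left of the fixture; origin under its centre. Leave it alone.
- trafo: Loose small white and yellow transformer, 36 x 34 x 25 mm, on the bench to the right of the fixture; origin under its centre. Leave it alone.
- driver: Loose red screwdriver, 159 mm long, lying farther left on the bench. Leave it alone.
- marker: Loose black and white marker pen, 133 mm long, lying farther left on the bench. Leave it alone.
- reel: Loose solder reel, 54 mm across, 43 mm high, standing farther right on the bench. Leave it alone.
Not all that is in view belongs to the job. Leave any purple look-alike of the carrier alone.

How it is judged:
By the outcome, as a careful person would: the job done as asked, in the order asked, and still so for the second after the job is handed in, with the robot touching nothing.
It also fails if it takes over 45 s, if anything falls off the work surface, if the arm or the gripper's body presses on something with over 40 N, if the wrist force passes 120 N, or if a joint passes its speed limit or range.

### The arm

A 6-joint arm with a two-finger parallel gripper is mounted at the origin on a cart in front of the work surface, level with it; the furniture and walls round the work are solid. World frame = base frame: x ahead of the robot, y to its left, z up, the work surface at z = 0. Lengths are in m, angles in rad, forces in N, time in s.
With the tool pointing down it reaches from about 0.3 to 0.875 m from the base axis. Payload 6.4 kg.
Tool frame: the origin (TCP) lies on the centre line of the jaws, within the pads' length; the fingertips stand 14 mm ahead of it and the grasp point (between the pads) lies 5 mm behind it; z points along the fingers, y is the direction in which the jaws open and shut (so a half turn about z gives the same grasp; the last joint's range is limited). The gripper opens to 85 mm and grips with 20 to 120 N. Pads are 22 mm wide; open, the fingers measure 114 mm over their backs; the gripper's body (76 mm by 85 mm) begins 54 mm behind the grasp point. The pads swing forward as they close: fully open they stand 13 mm farther back than shut.
Start: joints at [1.134, 0.181, 1.607, -0, 1.354, -0.206], TCP at [0.132, 0.56, 0.245] pointing down, gripper open.
Joint ranges: [-2.99, 2.99], [-0.89, 2.07], [0.3, 2.58], [-1.14, 4.28], [0, 2.63], [-3.12, 3.12]. Speed limits (rad/s): [2.57, 2.57, 3.01, 3.14, 3.14, 3.14].

### API

Orientations are given as a unit quaternion [w, x, y, z].
In Python, from bench import * gives the robot as it stands.
- The arm moves only by the tool servo_tool, never from a script. Its argument "plan" is a list that holds one entry, the list of rows, each a list of 5 numbers: the shift along the world's x, y, z in m, then the turn about the world's z in rad, then the gripper command: -1 is shut, 1 is fully open, values between are in proportion. In form: [[[tx, ty, tz, roll, claw], ...]]. A call has 1 to 8 rows; each row shifts and turns the commanded pose from where the row before left it; what a row does not reach is not made up. A row lasts 1/10 s, in which the tool goes at most 50 mm and 8.59 degrees, less where a joint would pass 70% of its speed; a pose out of reach is approached as far as the arm can. A call with a gripper value outside its range is refused whole. The fingers move at their own pace and stop on an object; the grip force is fixed at half the most. Time passes only in rows, so rows that do not move let the fingers close. It gives the time, the measured TCP pose, the force and the opening at its end, in the units of the state.
- get_obs(): the state, without advancing time (a new reading comes with each control period).
- camera(name): name is "scene" or "top" or "wrist"; returns a dict with "img" (480x640x3 uint8, blue, green, red), "camera_matrix" (3x3 intrinsics, pixels), "k1" (the pictures are not rectified: a ray, as slopes to the right and down, at radius r is drawn at 1 + k1 r^2 times it, then the intrinsics apply), "rvec" (rotation vector, rad) and "tvec" (3), from world to camera coordinates, as OpenCV has them. Camera axes: x right, y down, z forward; pixel columns grow to the right and rows downward; lengths in m; the calibration is good to about 2 mm. A picture is of the moment at which its call begins. There is no depth.
- hand_in(): hands the job in, once; it reports no verdict.
Trained networks look in a picture, given as the dict that the camera call returned (one of the last four; its "shot" number tells which), for a name from the list of things; names that differ only in an ending like _2 or _b are one class to them, and where a whole thing is asked for, a point or a joint stands for the part that bears it (a point fixed in the world has none). Each returns a list of dicts, best first, with "conf" (0 to 1); they miss things now and then, are a little off and sometimes report something else, mostly with a low value. They report only what shows in the picture. A call takes as long as a camera call. They do not tell look-alikes from the thing itself.
- trace(picture, thing): "mask" (480x640 bool, what is visible of it) and "rect" ([left, top, right, bottom] as shares, 0 to 1, of the picture: columns of its width, rows of its height, round what is visible of it).
- pinpoint(picture, thing): "centre" ([row, column] as shares, 0 to 1, of the picture: columns of its width, rows of its height: a listed point, or the origin of a listed thing).
The state is a dict: "time_s": time; "q": joint angles; "dq": joint speeds; "joint_efforts": joint torques, N m; "eef_pos": TCP position; "eef_rot": TCP orientation; "wrist_force": force on the tool from outside, world axes, zero at the start; "torque": the same for the moment, N m; "opening": opening from 0.0 (shut) to 1.0 (fully open).
Only numpy, scipy, OpenCV 4.12 (cv2) and the standard library are available. Lean on these libraries where they do the work, as an engineer would, in place of code of your own. Each camera call takes 0.05 s, during which the arm holds its last target.

## Working session

There is one attempt and no reset: what is moved stays moved. The work goes in short steps, Python scripts to look and compute and a tool call to move; the robot and the scene stay as the last step left them, time stands still between calls to the robot, and variables do not carry over. Pictures are saved under pics/ and viewed, and the job is handed in when it is done.

Besides the shell and the picture viewer there is one more tool, called after "Call:" in YAML: its name, and indented under it one key for each argument. servo_tool: Moves the arm, as the interface text tells. Its arguments: {"type":"object","properties":{"plan":{"type":"array"}},"required":["plan"]}

```bash
mkdir -p pics; ls
python3 - <<'E'
from bench import *
import cv2
o=get_obs();print({k:o[k] for k in('time_s','eef_pos','eef_rot','wrist_force','opening')})
for n in('scene','top'):
    c=camera(n);cv2.imwrite(f'pics/{n}0.png',c['img']);print(n,c['camera_matrix'],c['k1'],c['rvec'],c['tvec'])
    for t in('fixture','guard','carrier','push_face','green_pad','red_pad','clamp_bar'):
        print(t,[(round(d['conf'],2),round(d['centre'][1]*640,1),round(d['centre'][0]*480,1)) for d in pinpoint(c,t)][:3])
E
```

```text
pics
{'time_s': 0.0, 'eef_pos': array([0.13131372, 0.55924007, 0.24436995]), 'eef_rot': array([-2.63997774e-04,  1.15150211e-01,  9.93347674e-01, -8.69902407e-04]), 'wrist_force': array([-0.09734403, -0.23137195, -0.04743316]), 'opening': 1.0015206061274553}
scene [[449.93581767   0.         318.69725818]
 [  0.         449.93581767 248.2420082 ]
 [  0.           0.           1.        ]] -0.07588284471627196 [ 0.65767023 -2.44550765  1.33835939] [0.46153703 0.2408413  0.88107299]
fixture [(0.58, 297.6, 294.9)]
guard [(0.71, 297.0, 291.5)]
carrier [(0.73, 318.8, 301.5)]
push_face [(0.64, 333.0, 303.5)]
green_pad []
red_pad [(0.67, 275.4, 270.6)]
clamp_bar [(0.52, 299.0, 281.9)]
top [[511.74594414   0.         320.89663245]
 [  0.         511.74594414 241.84035056]
 [  0.           0.           1.        ]] -0.0930132963388169 [ 2.15336267 -2.14151395  0.17434275] [-0.06533858  0.57345487  1.36068523]
fixture [(0.8, 283.0, 242.8)]
guard [(0.65, 287.2, 240.5)]
carrier [(0.87, 280.8, 267.9), (0.6, 387.7, 264.8)]
push_face []
green_pad [(0.6, 298.0, 228.3), (0.39, 283.8, 245.5)]
red_pad [(0.5, 268.7, 227.6)]
clamp_bar []
```

View pics/scene0.png

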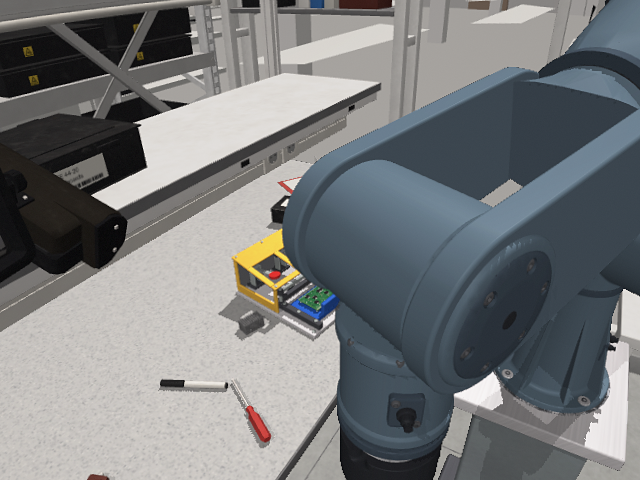

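View pics/top0.png

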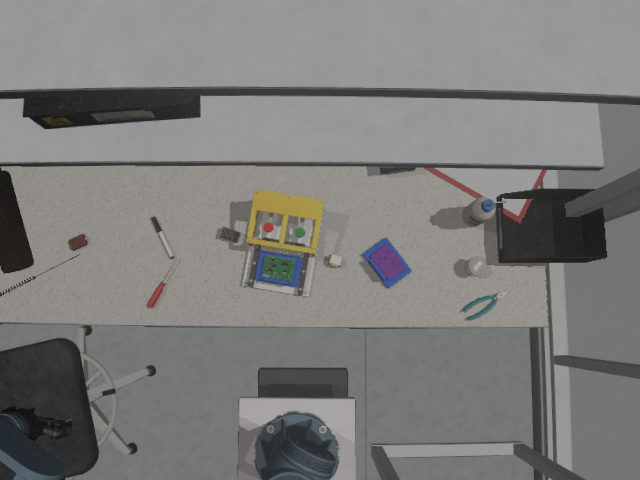

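Run:
```python
import cv2
a=cv2.imread('pics/top0.png')[190:310,220:420];cv2.imwrite('pics/top0c.png',cv2.resize(a,(800,480),interpolation=cv2.INTER_CUBIC))
a=cv2.imread('pics/scene0.png')[220:340,220:420];cv2.imwrite('pics/scene0c.png',cv2.resize(a,(800,480),interpolation=cv2.INTER_CUBIC))
```

```text
(no output)
```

View pics/top0c.png

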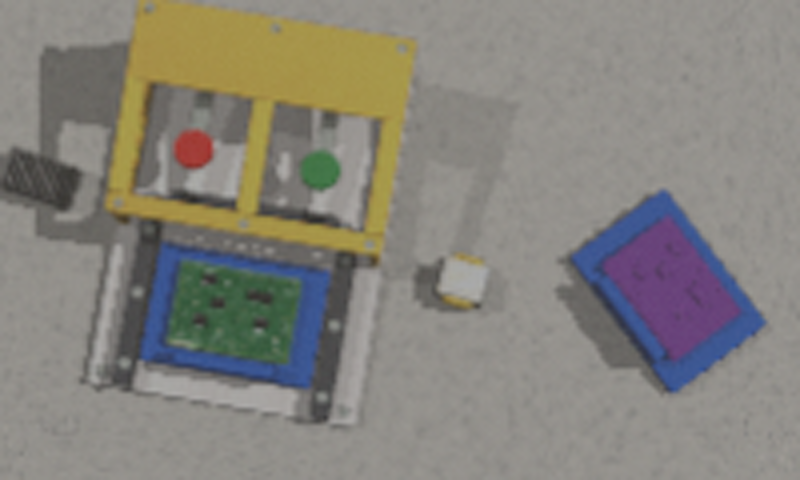

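View pics/scene0c.png

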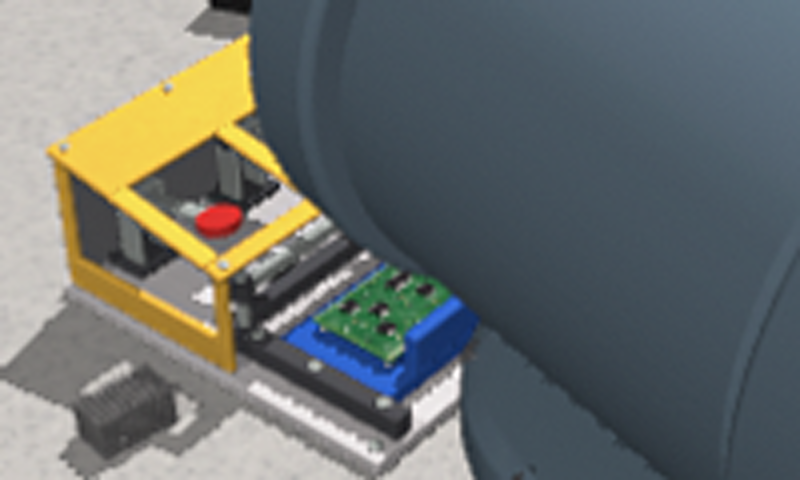

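The carrier is the blue block with the green board between the rails at top-view (281,268). The blue block with the purple board at (388,263) is the look-alike. The green pad is in the right window at (300,232) and the red one in the left at (268,227). I'll fit the fixture pose from the guard and plate corners.

```bash
cat > h.py <<'E'
import numpy as np,cv2
from scipy.optimize import least_squares
def proj(c,P):
    k=c['k1']; R,_=cv2.Rodrigues(np.array(c['rvec'],float)); X=np.atleast_2d(P)@R.T+np.array(c['tvec']).ravel()
    s=X[:,:2]/X[:,2:]; s=s*(1+k*(s**2).sum(1,keepdims=True)); K=np.array(c['camera_matrix'])
    return s*[K[0,0],K[1,1]]+K[:2,2]
def ray(c,uv,z):
    uv=np.array(uv,float)
    f=lambda p:proj(c,np.array([[p[0],p[1],z]]))[0]-uv
    return least_squares(f,[.55,.05]).x
def T(p,P):
    P=np.atleast_2d(P).astype(float);a=p[2];R=np.array([[np.cos(a),-np.sin(a),0],[np.sin(a),np.cos(a),0],[0,0,1]])
    return P@R.T+[p[0],p[1],0]
def fit(c,P,uv):
    r=least_squares(lambda p:(proj(c,T(p,P))-uv).ravel(),[.55,.05,0]); return r.x,r.fun.reshape(-1,2)
E
python3 - <<'E'
from bench import *
from h import *
c=camera('top')
P=np.array([[114,94,110],[114,-94,110],[-30,-94,81],[-30,94,81],[61,80,99.5],[61,-80,99.5],[-15,-80,84],[-15,80,84],[-142,95,10],[-142,-95,10]])/1000
uv=np.array([[140,0],[416,42],[376,258],[106,208],[148,82],[382,118],[368,232],[133,195],[86,383],[355,425]])/4+[220,190]-.4
p,r=fit(c,P,uv);print(p,r.round(1).tolist())
blk=T(p,[[-.09-.042-.02,0,.03]]);
print('green c',ray(c,np.array([320,170])/4+[219.6,189.6],.073),'pred',T(p,[[.023,-.0435,.073]]))
print('block front',ray(c,np.array([224,378])/4+[219.6,189.6],.02))
R=np.linalg.inv(np.array([[np.cos(p[2]),-np.sin(p[2])],[np.sin(p[2]),np.cos(p[2])]]))
# carrier corners z=22
for q in [(165,243),(330,262),(138,358),(308,386)]:
    w=ray(c,np.array(q)/4+[219.6,189.6],.022);print(q,(R@(w-p[:2])*1e3).round(1))
E
```

```text
[ 0.57915269  0.04159313 -0.16039604] [[-0.3, -1.3], [0.5, -0.4], [1.5, 0.2], [-0.4, 1.1], [-0.3, -0.9], [0.4, -0.1], [-0.8, 0.2], [-1.1, -0.4], [0.2, 0.4], [0.4, 1.3]]
green c [ 0.59554087 -0.00437234] pred [[ 0.59491011 -0.00502182  0.073     ]]
block front [0.45875158 0.06197081]
(165, 243) [-36.7  57.8]
(330, 262) [-30.8 -57.6]
(138, 358) [-118.5   61.7]
(308, 386) [-118.   -57.3]
```

Call:
servo_tool:
  plan:
    - [[0.02, -0.04, 0.005, 0.01, -1], [0.023, -0.04, 0.005, 0.01, -1], [0.023, -0.04, 0.005, 0.01, -1], [0.023, -0.04, 0.005, 0.01, -1], [0.023, -0.04, 0.005, 0.01, -1], [0.023, -0.04, 0.005, 0.01, -1], [0.023, -0.04, 0.005, 0.01, -1], [0.023, -0.04, 0.005, 0, -1]]

```text
time_s: 1.65
eef_pos: [0.313, 0.2382, 0.2858]
eef_rot: [0.001, 0.08, 0.997, 0.0]
wrist_force: [1.0, -0.3, -0.2]
opening: 0.0
```

Call:
servo_tool:
  plan:
    - [[0.023, -0.04, 0.005, 0, -1], [0.023, -0.04, 0.005, 0, -1], [0.023, -0.04, 0.005, 0, -1], [0.02, -0.04, 0.0, 0, -1], [0.01, -0.01, 0.0, 0, -1], [0, 0, 0, 0, -1]]

```text
time_s: 2.25
eef_pos: [0.4123, 0.0684, 0.3002]
eef_rot: [-0.0, 0.082, 0.997, 0.0]
wrist_force: [0.7, 0.6, 0.0]
opening: 0.001
```

Run:
```python
from bench import *
import cv2
o=get_obs();print({k:o[k] for k in('time_s','eef_pos','eef_rot','wrist_force','opening')})
c=camera('wrist');cv2.imwrite('pics/w1.png',c['img']);print(c['camera_matrix'],c['k1'],c['rvec'],c['tvec'])
for t in('fixture','guard','carrier','push_face','green_pad','red_pad','clamp_bar'):
        print(t,[(round(d['conf'],2),round(d['centre'][1]*640,1),round(d['centre'][0]*480,1)) for d in pinpoint(c,t)][:3])
```

```text
{'time_s': 2.25, 'eef_pos': array([0.41234783, 0.06841659, 0.3002394 ]), 'eef_rot': array([-5.61138293e-05,  8.21611554e-02,  9.96619054e-01,  5.24026122e-05]), 'wrist_force': array([0.73746441, 0.55940789, 0.04191725]), 'opening': 0.0014958306267293642}
[[343.49587886   0.         317.97803283]
 [  0.         343.49587886 241.67642039]
 [  0.           0.           1.        ]] 0.013681598048060623 [-2.21050615 -1.87342773 -0.28456219] [-0.13462623 -0.43329522  0.31314988]
fixture []
guard []
carrier [(0.94, 318.3, 271.0), (0.85, 102.7, 310.8)]
push_face [(0.94, 110.5, 298.2), (0.87, 320.4, 243.2)]
green_pad []
red_pad []
clamp_bar [(0.46, 319.7, 243.2), (0.29, 572.6, 286.7)]
```

View pics/w1.png

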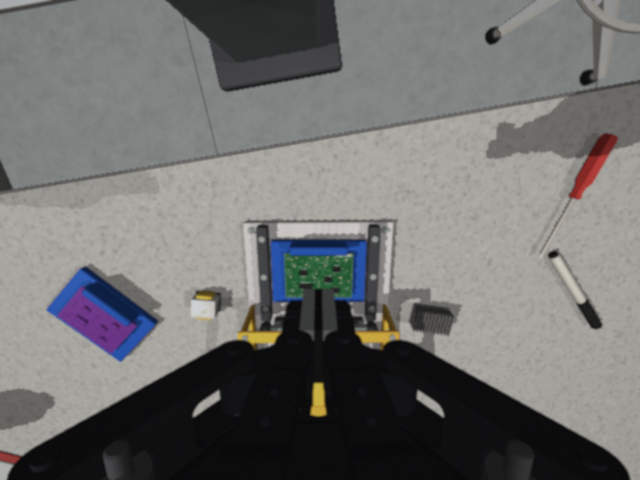

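Run:
```python
import cv2
a=cv2.imread('pics/w1.png')[205:355,225:415];cv2.imwrite('pics/w1c.png',cv2.resize(a,(760,600),interpolation=cv2.INTER_CUBIC))
```

```text
(no output)
```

View pics/w1c.png

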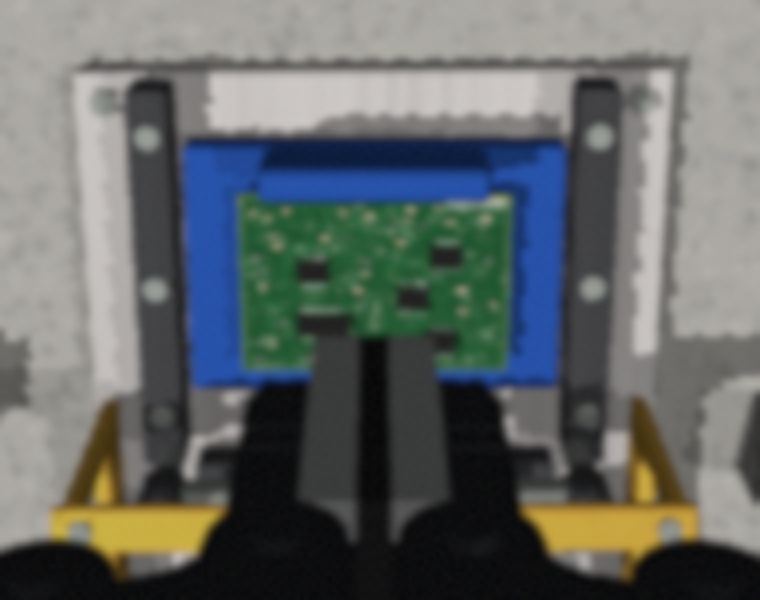

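```bash
cat >> h.py <<'E'
def loc(p,w):
    a=p[2];d=np.array(w)[:2]-p[:2];return np.array([np.cos(a)*d[0]+np.sin(a)*d[1],-np.sin(a)*d[0]+np.cos(a)*d[1]])
E
python3 - <<'E'
from bench import *
from h import *
c=camera('wrist')
f=lambda q:np.array(q)/4+[224.6,204.6]
P=np.array([[-142,-95,10],[-142,95,10],[-30,-94,81],[-30,94,81],[-140,-62,26],[-140,62,26]])/1000
uv=f([[75,70],[680,66],[54,509],[697,507],[173,84],[576,83]])
p,r=fit(c,P,uv);print(p,r.round(1).tolist())
R,_=cv2.Rodrigues(c['rvec']);print('cam',-R.T@c['tvec'])
print('green',T(p,[[.023,-.0435,.073]]))
for q in [(186,143),(566,142),(192,384),(558,384)]: print('car z22',(loc(p,ray(c,f(q),.022))*1e3).round(1))
for q in [(263,168),(488,168),(260,200),(490,200)]: print('blk top z46',(loc(p,ray(c,f(q),.046))*1e3).round(1))
for q in [(263,148),(488,148)]: print('blk z22 ',(loc(p,ray(c,f(q),.022))*1e3).round(1))
o=get_obs();print('tcp loc',loc(p,o['eef_pos'])*1e3)
for d in pinpoint(c,'push_face'):
    print((loc(p,ray(c,(d['centre'][1]*640,d['centre'][0]*480),.032))*1e3).round(1))
E
```

```text
[ 0.5798377   0.04414619 -0.15625751] [[-0.9, -0.5], [-0.2, 0.1], [-1.2, -0.5], [1.7, -0.4], [-0.7, 0.8], [1.2, 0.8]]
cam [0.33707521 0.08224298 0.42783747]
green [[ 0.5957879  -0.00240315  0.073     ]]
car z22 [-121.1  -58.5]
car z22 [-121.1   58.8]
car z22 [-38.8 -60.1]
car z22 [-38.4  59.4]
blk top z46 [-120.8  -32.9]
blk top z46 [-120.6   32.9]
blk top z46 [-110.9  -34.1]
blk top z46 [-110.7   33.7]
blk z22  [-119.4  -34.8]
blk z22  [-119.3   34.8]
tcp loc [-1.70659821e+02 -1.31722109e-01]
[-119.6   -4.7]
[ -50.8 -261.7]
```

Call:
servo_tool:
  plan:
    - [[0, 0, -0.045, 0.005, -1], [0, 0, -0.045, 0, -1], [0, 0, -0.045, 0, -1], [0, 0, -0.045, 0, -1], [0, 0, -0.045, 0, -1], [0, 0, -0.033, 0, -1], [0.005, -0.001, 0, 0, -1], [0, 0, 0, 0, -1]]

```text
time_s: 3.55
eef_pos: [0.4175, 0.0687, 0.0429]
eef_rot: [-0.0, 0.078, 0.997, -0.0]
wrist_force: [1.2, -0.1, 0.1]
opening: 0.004
```

Run:
```python
from bench import *
import cv2
o=get_obs();print({k:o[k] for k in('time_s','eef_pos','eef_rot','wrist_force','opening')})
c=camera('wrist');cv2.imwrite('pics/w2.png',c['img'])
c=camera('scene');cv2.imwrite('pics/s2.png',c['img'])
```

```text
{'time_s': 3.55, 'eef_pos': array([0.41745586, 0.06872231, 0.04287387]), 'eef_rot': array([-7.60064087e-06,  7.77412835e-02,  9.96973567e-01, -5.49333355e-06]), 'wrist_force': array([ 1.16230561, -0.13290822,  0.14604706]), 'opening': 0.004405041135096824}
```

View pics/w2.png

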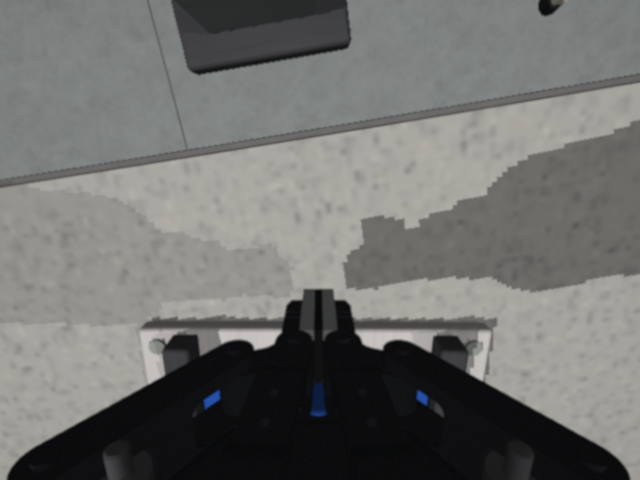

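View pics/s2.png

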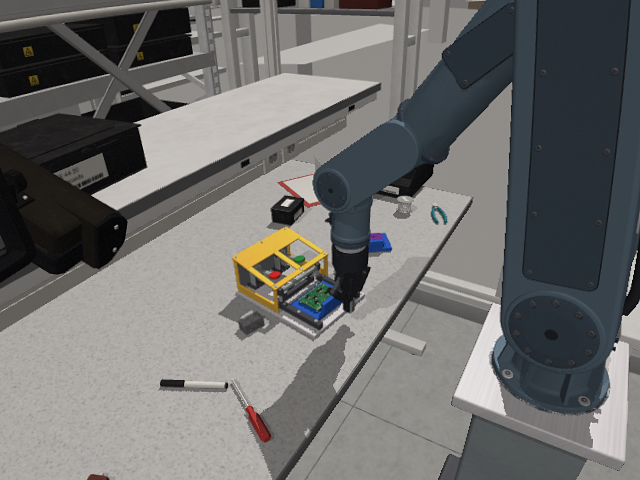

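Call:
servo_tool:
  plan:
    - [[0.012, -0.002, -0.002, 0, -1], [0.012, -0.002, 0, 0, -1], [0.005, -0.001, 0, 0, -1], [0.005, -0.0005, 0, 0, -1], [0.005, -0.001, 0, 0, -1]]

```text
time_s: 4.15
eef_pos: [0.4548, 0.0624, 0.0401]
eef_rot: [-0.001, 0.078, 0.997, 0.0]
wrist_force: [-4.6, 0.8, 4.0]
opening: -0.0
```

Call:
servo_tool:
  plan:
    - [[0.005, -0.001, 0, 0, -1], [0.005, -0.0005, 0, 0, -1], [0.003, -0.0005, 0, 0, -1]]

```text
time_s: 4.45
eef_pos: [0.4692, 0.0602, 0.0402]
eef_rot: [0.0, 0.078, 0.997, -0.0]
wrist_force: [-2.5, -0.2, -0.1]
opening: 0.0
```

Call:
servo_tool:
  plan:
    - [[0.002, -0.0003, 0, 0, -1], [0.002, -0.0003, 0, 0, -1]]

```text
time_s: 4.65
eef_pos: [0.4721, 0.0597, 0.0402]
eef_rot: [-0.001, 0.078, 0.997, 0.0]
wrist_force: [-5.0, 0.5, 4.5]
opening: -0.001
```

Call:
servo_tool:
  plan:
    - [[0.001, -0.0002, 0, 0, -1], [0.001, -0.0002, 0, 0, -1]]

```text
time_s: 4.85
eef_pos: [0.4747, 0.0592, 0.0402]
eef_rot: [0.0, 0.078, 0.997, -0.0]
wrist_force: [-1.4, 0.6, -1.2]
opening: 0.001
```

Call:
servo_tool:
  plan:
    - [[0.001, -0.0002, 0, 0, -1], [0.001, -0.0002, 0, 0, -1]]

```text
time_s: 5.05
eef_pos: [0.4759, 0.059, 0.0402]
eef_rot: [-0.001, 0.078, 0.997, 0.0]
wrist_force: [-6.2, 1.4, 6.8]
opening: 0.002
```

Call:
servo_tool:
  plan:
    - [[0.001, -0.0002, 0, 0, -1], [0.001, -0.0002, 0, 0, -1]]

```text
time_s: 5.25
eef_pos: [0.476, 0.059, 0.0399]
eef_rot: [-0.003, 0.078, 0.997, 0.0]
wrist_force: [-13.1, 2.6, 11.3]
opening: 0.0
```

Call:
servo_tool:
  plan:
    - [[0.001, -0.0002, 0, 0, -1], [0, 0, 0, 0, -1]]

```text
time_s: 5.45
eef_pos: [0.476, 0.059, 0.0397]
eef_rot: [-0.004, 0.078, 0.997, 0.0]
wrist_force: [-14.6, 2.1, 10.8]
opening: 0.003
```

Call:
servo_tool:
  plan:
    - [[0.001, -0.0002, 0, 0, -1], [0, 0, 0, 0, -1]]

```text
time_s: 5.65
eef_pos: [0.4761, 0.0591, 0.0395]
eef_rot: [-0.005, 0.078, 0.997, 0.0]
wrist_force: [-17.1, 2.8, 13.0]
opening: 0.003
```

Contact force ramped up while the TCP stopped moving, at fixture x of about -105, which fits the carrier being home. I'll back off and check.

Call:
servo_tool:
  plan:
    - [[-0.003, 0.0005, 0, 0, -1], [-0.015, 0.002, 0, 0, -1], [-0.03, 0.005, 0, 0, -1], [-0.02, 0.003, 0.03, 0, -1], [0, 0, 0.045, 0, -1], [0, 0, 0.045, 0, -1], [0, 0, 0.045, 0, -1], [0, 0, 0.04, 0, -1]]

```text
time_s: 6.45
eef_pos: [0.4134, 0.0684, 0.2484]
eef_rot: [0.002, 0.078, 0.997, -0.0]
wrist_force: [1.0, 0.2, 0.5]
opening: 0.002
```

Call:
servo_tool:
  plan:
    - [[0, 0, 0.045, 0, -1], [0, 0, 0.01, 0, -1], [0, 0, 0, 0, -1]]

```text
time_s: 6.75
eef_pos: [0.4141, 0.0684, 0.3028]
eef_rot: [0.003, 0.078, 0.997, -0.0]
wrist_force: [0.3, -0.2, -0.6]
opening: -0.002
```

Run:
```python
from bench import *
import cv2
o=get_obs();print({k:o[k] for k in('time_s','eef_pos','eef_rot','wrist_force','opening')})
c=camera('wrist');cv2.imwrite('pics/w3.png',c['img'])
a=c['img'][205:355,225:415];cv2.imwrite('pics/w3c.png',cv2.resize(a,(760,600),interpolation=cv2.INTER_CUBIC))
c=camera('scene');cv2.imwrite('pics/s3c.png',cv2.resize(c['img'][220:350,210:390],(800,578),interpolation=cv2.INTER_CUBIC))
c=camera('top');cv2.imwrite('pics/t3c.png',cv2.resize(c['img'][190:310,220:350],(650,600),interpolation=cv2.INTER_CUBIC))
```

```text
{'time_s': 6.75, 'eef_pos': array([0.4141494 , 0.06835482, 0.30279302]), 'eef_rot': array([ 3.24158523e-03,  7.78188577e-02,  9.96962232e-01, -1.62263216e-04]), 'wrist_force': array([ 0.2849329 , -0.23304734, -0.61619206]), 'opening': -0.0022874378015630167}
```

View pics/w3c.png

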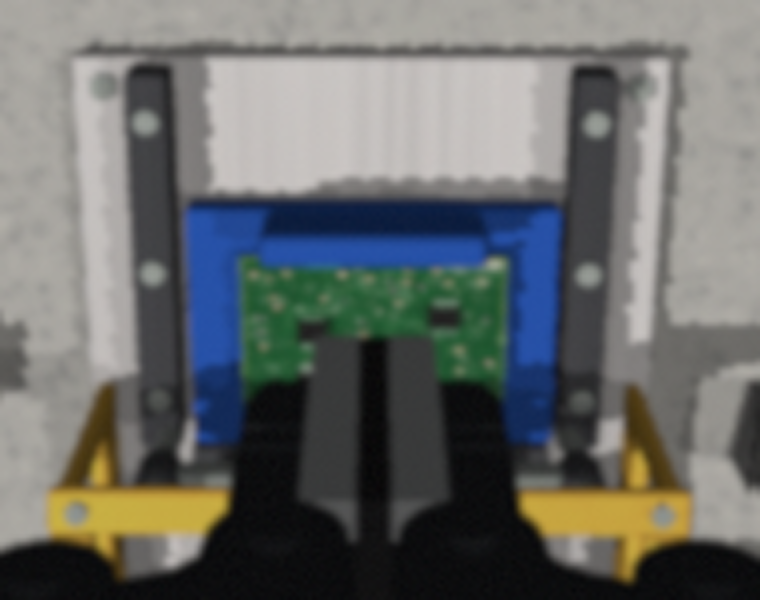

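View pics/s3c.png

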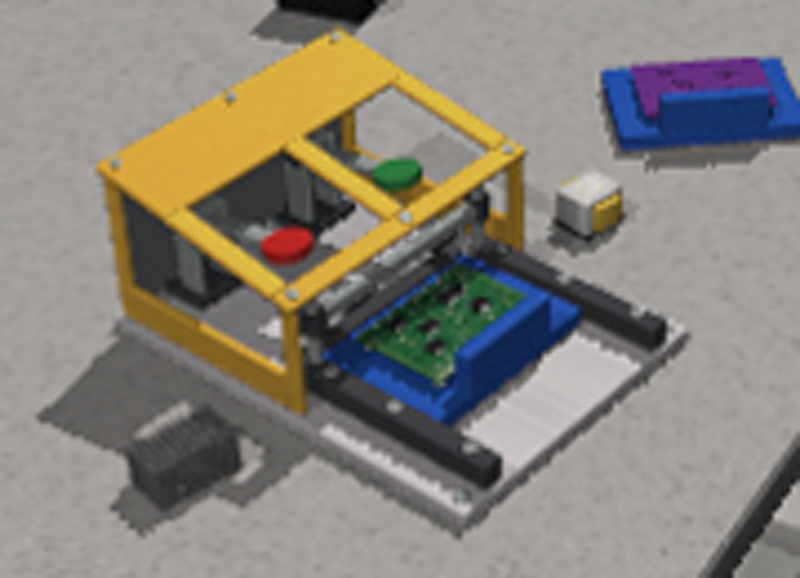

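View pics/t3c.png

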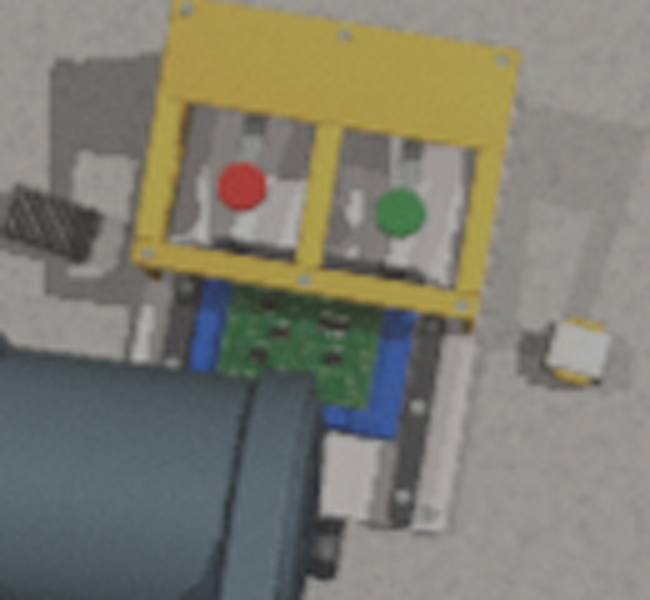

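Run:
```python
from bench import *
from h import *
from scipy.spatial.transform import Rotation as Ro
c=camera('wrist')
f=lambda q:np.array(q)/4+[224.6,204.6]
P=np.array([[-142,-95,10],[-142,95,10],[-30,-94,81],[-30,94,81],[-140,-62,26],[-140,62,26]])/1000
uv=f([[73,57],[672,54],[50,491],[692,490],[173,70],[576,70]])
p,r=fit(c,P,uv);print(p,r.round(1).tolist())
print('green',T(p,[[.023,-.0435,.073]]))
for q in [(188,205),(562,205),(197,442),(553,442)]: print('car z22',(loc(p,ray(c,f(q),.022))*1e3).round(1))
for q in [(262,236),(485,236)]: print('blk top z46',(loc(p,ray(c,f(q),.046))*1e3).round(1))
s=camera('scene')
for t in('green_pad','red_pad'):
    for cc,n in((s,'s'),(camera('top'),'t')):
        for d in pinpoint(cc,t)[:1]:
            print(n,t,d['conf'],ray(cc,(d['centre'][1]*640,d['centre'][0]*480),.073))
o=get_obs();w,x,y,z=o['eef_rot'];R=Ro.from_quat([x,y,z,w]).as_matrix();t=o['eef_pos']
im=s['img'].copy()
im=cv2.resize(im,None,fx=5,fy=5,interpolation=cv2.INTER_CUBIC)
for d,col in((.014,(0,0,255)),(-.005,(0,255,255)),(-.026,(0,255,0)),(-.06,(255,0,255))):
    L=np.array([t+R@[0,yy,d] for yy in(-.0365,.0365)]);q=(proj(s,L)*5+2).astype(int)
    cv2.line(im,tuple(map(int,q[0])),tuple(map(int,q[1])),col,1)
q=proj(s,t[None])[0]*5; a,b=int(q[0]),int(q[1]);print(q/5)
cv2.imwrite('pics/g3.png',im[max(0,b-380):b+200,max(0,a-350):a+350])
```

```text
[ 0.5744829   0.04216633 -0.15606825] [[-1.7, -1.1], [1.8, -0.4], [-1.9, 0.6], [2.7, 0.9], [-1.8, 0.3], [0.9, 0.3]]
green [[ 0.59044191 -0.00437999  0.073     ]]
car z22 [-96.1 -57.6]
car z22 [-96.1  59. ]
car z22 [-13.4 -57.9]
car z22 [-13.4  59.4]
blk top z46 [-94.9 -32.7]
blk top z46 [-94.9  33.2]
s green_pad 0.7 [ 0.59325295 -0.0044512 ]
t green_pad 0.61 [ 0.59769393 -0.00413282]
s red_pad 0.48 [0.61171278 0.07021039]
t red_pad 0.55 [0.60725695 0.08458814]
[353.09251713 202.81422308]
```

View pics/g3.png

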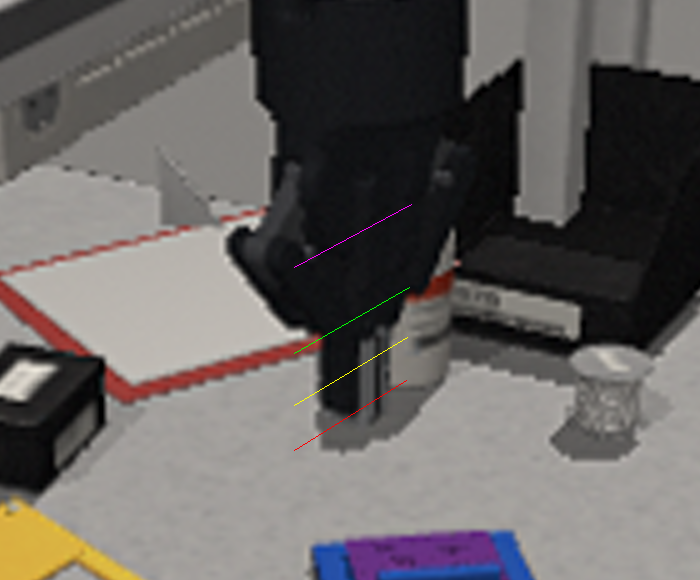

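Run:
```python
from bench import *
from h import *
from scipy.spatial.transform import Rotation as Ro
s=camera('scene');R,_=cv2.Rodrigues(s['rvec']);cp=-R.T@np.array(s['tvec']).ravel();o=get_obs()
d=cp-o['eef_pos'];print(cp,np.degrees(np.arctan2(d[1],d[0])),np.degrees(np.arctan2(d[2],np.hypot(d[0],d[1]))))
w,x,y,z=o['eef_rot'];M=Ro.from_quat([x,y,z,w]).as_matrix();print(M, o['q'])
```

```text
[0.06662092 0.7579369  0.68440038] 116.6428883531208 26.49264637883395
[[-9.87887420e-01  1.55171427e-01 -5.23299965e-04]
 [ 1.55171394e-01  9.87887558e-01  1.03204715e-04]
 [ 5.32975947e-04  2.07534544e-05 -9.99999858e-01]] [-1.20830050e-01 -2.36234549e-01  1.90323943e+00  3.95565408e-05
  1.47511970e+00 -1.53582919e+00]
```

Call:
servo_tool:
  plan:
    - [[0, 0, 0, -0.14, -1], [0, 0, 0, -0.14, -1], [0, 0, 0, -0.14, -1], [0, 0, 0, -0.14, -1], [0, 0, 0, -0.14, -1], [0, 0, 0, -0.1, -1], [0, 0, 0, 0, -1]]

```text
time_s: 8.05
eef_pos: [0.4125, 0.0686, 0.3003]
eef_rot: [0.0, 0.46, 0.888, 0.0]
wrist_force: [-0.0, -0.3, 0.3]
opening: 0.003
```

Run:
```python
from bench import *
from h import *
from scipy.spatial.transform import Rotation as Ro
s=camera('scene')
o=get_obs();w,x,y,z=o['eef_rot'];R=Ro.from_quat([x,y,z,w]).as_matrix();t=o['eef_pos'];print(t,R[:,1],o['time_s'])
im=cv2.resize(s['img'],None,fx=6,fy=6,interpolation=cv2.INTER_CUBIC)
for d,col in((.014,(0,0,255)),(-.005,(0,255,255)),(-.026,(0,255,0)),(-.036,(255,255,0)),(-.059,(255,0,255))):
  for xx in (0,):
    L=np.array([t+R@[xx,yy,d] for yy in(-.0365,0,.0365)]);q=(proj(s,L)*6+2.5).astype(int)
    cv2.line(im,tuple(map(int,q[0])),tuple(map(int,q[2])),col,1);cv2.circle(im,tuple(map(int,q[1])),2,col,-1)
q=proj(s,t[None])[0]*6; a,b=int(q[0]),int(q[1])
cv2.imwrite('pics/g4.png',im[max(0,b-400):b+200,max(0,a-350):a+350])
```

```text
[0.41254823 0.06858935 0.30026809] [8.15460798e-01 5.78812306e-01 3.37963603e-05] 8.1
```

View pics/g4.png

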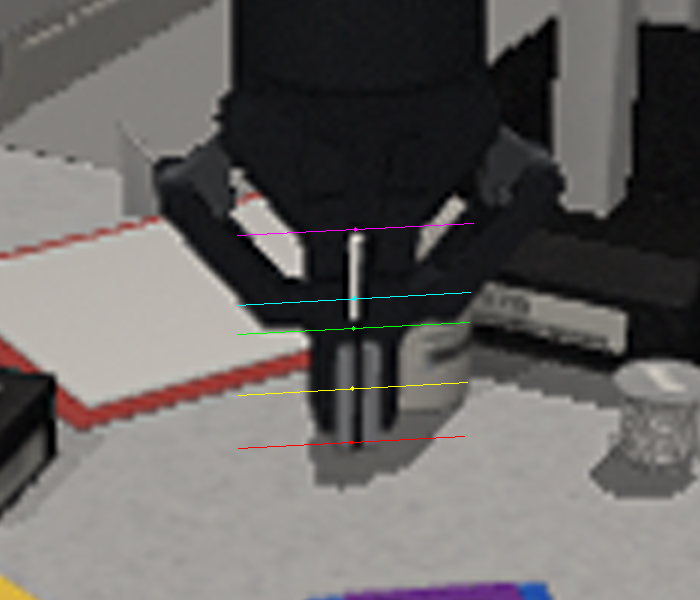

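Call:
servo_tool:
  plan:
    - [[0.03, -0.012, 0, 0.14, -1], [0.03, -0.012, 0, 0.14, -1], [0.03, -0.012, 0, 0.14, -1], [0.03, -0.012, 0, 0.14, -1], [0.03, -0.012, 0, 0.14, -1], [0.03, -0.012, -0.02, 0.095, -1], [0, 0, -0.04, 0, -1], [0, 0, -0.04, 0, -1]]

```text
time_s: 8.9
eef_pos: [0.5937, -0.0041, 0.1993]
eef_rot: [0.001, 0.079, 0.997, -0.0]
wrist_force: [-1.1, -0.3, -0.0]
opening: 0.002
```

Call:
servo_tool:
  plan:
    - [[0, 0, -0.04, 0, -1], [0, 0, -0.02, 0, -1], [0, 0, 0, 0, -1]]

```text
time_s: 9.2
eef_pos: [0.5898, -0.0029, 0.1362]
eef_rot: [-0.004, 0.079, 0.997, 0.001]
wrist_force: [0.2, -0.5, 0.4]
opening: -0.001
```

```bash
cat > look.py <<'E'
import sys
from bench import *
from h import *
from scipy.spatial.transform import Rotation as Ro
n=sys.argv[1]
o=get_obs();print({k:o[k] for k in('time_s','eef_pos','eef_rot','wrist_force')})
w,x,y,z=o['eef_rot'];R=Ro.from_quat([x,y,z,w]).as_matrix();print('tool y deg',np.degrees(np.arctan2(R[1,1],R[0,1])))
c=camera('wrist');cv2.imwrite(f'pics/w{n}.png',c['img'])
c=camera('scene');cv2.imwrite(f'pics/s{n}.png',cv2.resize(c['img'][190:320,210:390],(800,578),interpolation=cv2.INTER_CUBIC))
E
python3 look.py 5
```

```text
{'time_s': 9.2, 'eef_pos': array([ 0.58978023, -0.00293004,  0.13615602]), 'eef_rot': array([-3.86788116e-03,  7.91829821e-02,  9.96852464e-01,  5.10237924e-04]), 'wrist_force': array([ 0.24601563, -0.51575757,  0.37766136])}
tool y deg 80.91663021944083
```

View pics/w5.png

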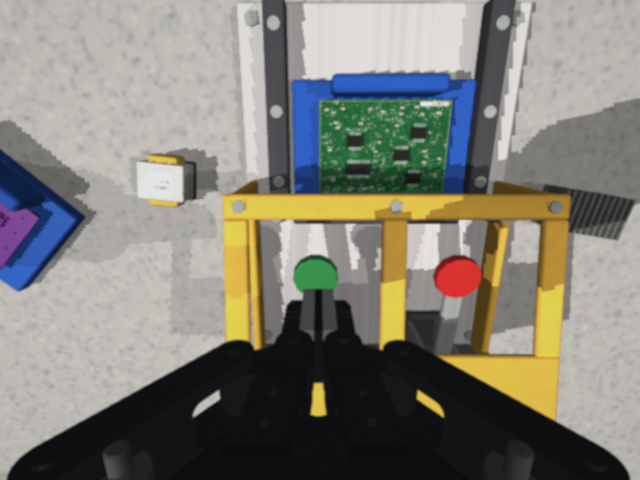

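View pics/s5.png

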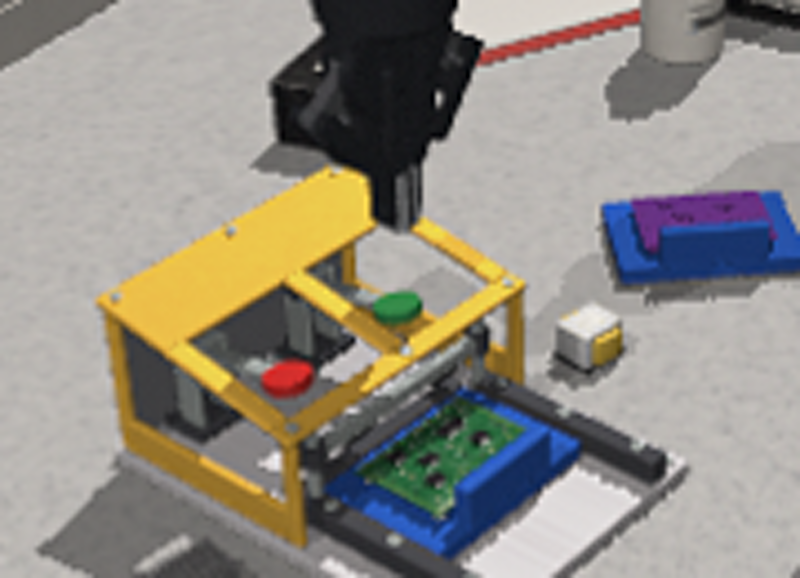

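Run:
```python
from bench import *
from h import *
o=get_obs();print(o['eef_pos'],o['time_s'])
c=camera('wrist')
P=np.array([[-30,-94,81],[-30,94,81],[-15,-80,84],[-15,-7,84],[-15,7,84],[-142,-62,26.]])/1000
for d in pinpoint(c,'green_pad'): print(d['conf'],ray(c,(d['centre'][1]*640,d['centre'][0]*480),.073))
print('pad',ray(c,(315.5,274),.073))
P=np.array([[-30,-94,81],[-30,94,81],[-15,-80,84],[-15,-7,84],[-15,7,84],[61,7,99.5]])/1000
uv=np.array([[223,195],[570,195],[248,219],[381,219],[405,219],[405,355]])
p,r=fit(c,P,uv);print(p,r.round(1).tolist(),T(p,[[.023,-.0435,.073]]),loc(p,o['eef_pos']))
```

```text
[ 0.59282746 -0.00348895  0.14070103] 9.3
0.82 [ 0.59999149 -0.00781479]
pad [ 0.59905742 -0.00648037]
[ 0.58483589  0.03983337 -0.16002867] [[-0.4, -2.7], [-1.3, -2.8], [0.9, 1.4], [0.4, 1.5], [1.9, 1.5], [-1.6, 1.1]] [[ 0.60061044 -0.00677579  0.073     ]] [ 0.01479272 -0.04149535]
```

Run:
```python
from bench import *
from h import *
c=camera('wrist');o=get_obs();print(o['eef_pos'],o['time_s'],o['eef_rot'])
for d in pinpoint(c,'green_pad'): print(d['conf'],d['centre'][1]*640,d['centre'][0]*480,ray(c,(d['centre'][1]*640,d['centre'][0]*480),.073))
print('tip',proj(c,o['eef_pos'][None]-[0,0,.014]))
hsv=cv2.cvtColor(c['img'],cv2.COLOR_BGR2HSV);m=cv2.inRange(hsv,(50,100,60),(80,255,255));m[:240]=0
ys,xs=np.where(m);print('green bbox',xs.min(),xs.max(),ys.min(),ys.max())
cv2.imwrite('pics/w6c.png',cv2.resize(c['img'][180:380,210:410],(600,600),interpolation=cv2.INTER_CUBIC))
t=camera('top')
cv2.imwrite('pics/t6c.png',cv2.resize(t['img'][180:300,240:340],(500,600),interpolation=cv2.INTER_CUBIC))
```

```text
[ 0.59401221 -0.00368558  0.14256552] 9.45 [ 1.91444926e-03  7.99257068e-02  9.96798954e-01 -2.47285415e-04]
0.71 313.79200000000003 268.32000000000005 [ 0.59722685 -0.00729118]
tip [[318.94283562 306.21454018]]
green bbox 295 336 245 284
```

View pics/w6c.png

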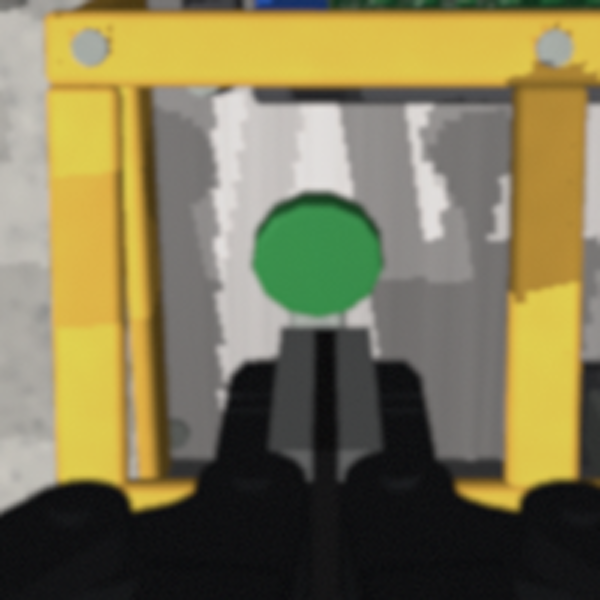

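Call:
servo_tool:
  plan:
    - [[0, -0.0015, -0.015, 0, -1], [0, 0, -0.02, 0, -1], [0, 0, -0.01, 0, -1], [0, 0, 0, 0, -1], [0, 0, 0, 0, -1]]

```text
time_s: 10.05
eef_pos: [0.5925, -0.0049, 0.0951]
eef_rot: [-0.0, 0.08, 0.997, 0.0]
wrist_force: [-0.7, 0.6, 0.3]
opening: 0.0
```

```bash
python3 look.py 7
```

```text
{'time_s': 10.05, 'eef_pos': array([ 0.59250006, -0.00492759,  0.09514605]), 'eef_rot': array([-2.19285775e-04,  8.02945963e-02,  9.96771151e-01,  4.06931774e-05]), 'wrist_force': array([-0.65434205,  0.62239382,  0.33110784])}
tool y deg 80.78900051580239
```

View pics/w7.png

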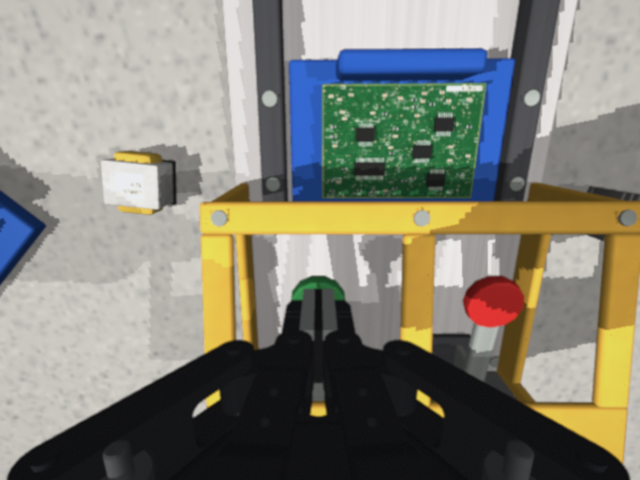

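View pics/s7.png

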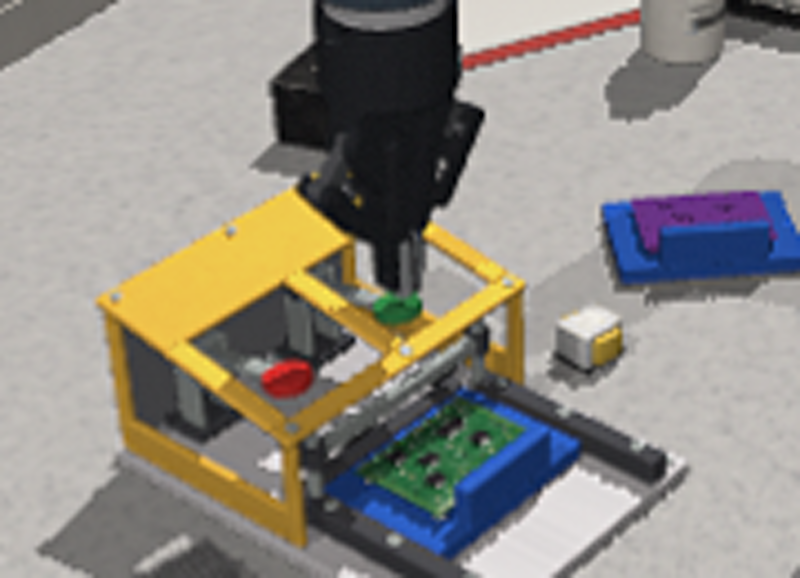

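The tip is centred over the pad (columns 291 to 346, centre 318.5) and over the window (237 to 402). Pressing now.

Call:
servo_tool:
  plan:
    - [[0, 0, -0.004, 0, -1], [0, 0, -0.004, 0, -1], [0, 0, -0.004, 0, -1], [0, 0, -0.003, 0, -1]]

```text
time_s: 10.55
eef_pos: [0.5921, -0.0048, 0.0802]
eef_rot: [-0.001, 0.08, 0.997, 0.0]
wrist_force: [-4.1, 0.9, 4.3]
opening: -0.0
```

Call:
servo_tool:
  plan:
    - [[0, 0, -0.003, 0, -1], [0, 0, -0.003, 0, -1], [0, 0, -0.003, 0, -1]]

```text
time_s: 10.85
eef_pos: [0.592, -0.0048, 0.0709]
eef_rot: [-0.001, 0.08, 0.997, 0.0]
wrist_force: [-4.0, -0.2, 5.0]
opening: 0.001
```

```bash
python3 look.py 8
```

```text
{'time_s': 10.85, 'eef_pos': array([ 0.59197757, -0.0047992 ,  0.07094068]), 'eef_rot': array([-6.37040102e-04,  8.02617194e-02,  9.96773619e-01,  5.26986062e-05]), 'wrist_force': array([-3.99106763, -0.16524392,  4.98606722])}
tool y deg 80.79277895545462
```

View pics/s8.png

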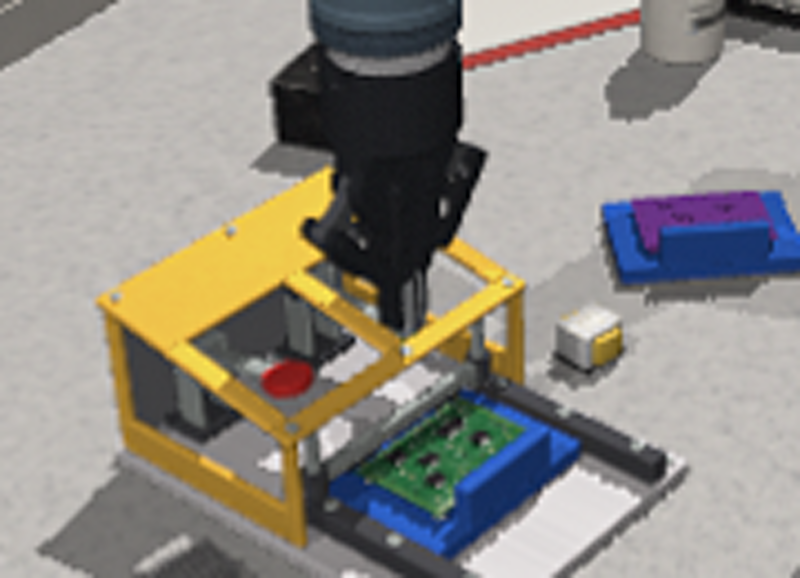

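View pics/w8.png

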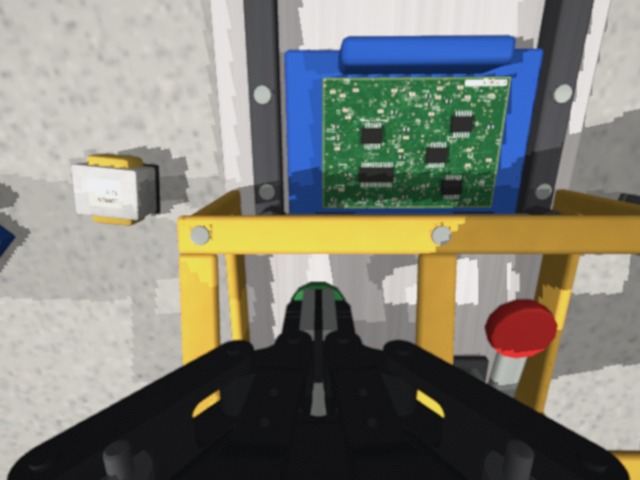

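Call:
servo_tool:
  plan:
    - [[0, 0, -0.002, 0, -1], [0, 0, -0.0015, 0, -1]]

```text
time_s: 11.15
eef_pos: [0.5926, -0.0049, 0.0678]
eef_rot: [0.0, 0.08, 0.997, 0.0]
wrist_force: [-3.7, 0.0, 5.0]
opening: 0.001
```

Call:
servo_tool:
  plan:
    - [[0, 0, -0.001, 0, -1], [0, 0, -0.001, 0, -1]]

```text
time_s: 11.35
eef_pos: [0.5927, -0.0049, 0.0659]
eef_rot: [0.0, 0.08, 0.997, -0.0]
wrist_force: [-4.0, 1.2, 6.4]
opening: 0.001
```

Call:
servo_tool:
  plan:
    - [[0, 0, -0.001, 0, -1], [0, 0, 0, 0, -1]]

```text
time_s: 11.55
eef_pos: [0.5927, -0.0049, 0.0657]
eef_rot: [0.0, 0.08, 0.997, -0.0]
wrist_force: [-5.9, 0.4, 9.7]
opening: 0.006
```

Call:
servo_tool:
  plan:
    - [[0, 0, -0.001, 0, -1], [0, 0, 0, 0, -1]]

```text
time_s: 11.75
eef_pos: [0.5928, -0.0049, 0.0654]
eef_rot: [0.0, 0.08, 0.997, -0.0]
wrist_force: [-8.1, 0.8, 14.3]
opening: 0.002
```

Call:
servo_tool:
  plan:
    - [[0, 0, -0.001, 0, -1], [0, 0, 0, 0, -1]]

```text
time_s: 11.95
eef_pos: [0.5929, -0.0049, 0.0652]
eef_rot: [0.0, 0.08, 0.997, -0.0]
wrist_force: [-11.4, -0.0, 20.4]
opening: -0.003
```

```bash
python3 look.py 9
```

```text
{'time_s': 11.95, 'eef_pos': array([ 0.59288876, -0.00493366,  0.06518781]), 'eef_rot': array([ 1.96972250e-04,  8.01147306e-02,  9.96785618e-01, -1.50907558e-04]), 'wrist_force': array([-11.35362029,  -0.03942446,  20.43504868])}
tool y deg 80.80967553215628
```

View pics/s9.png

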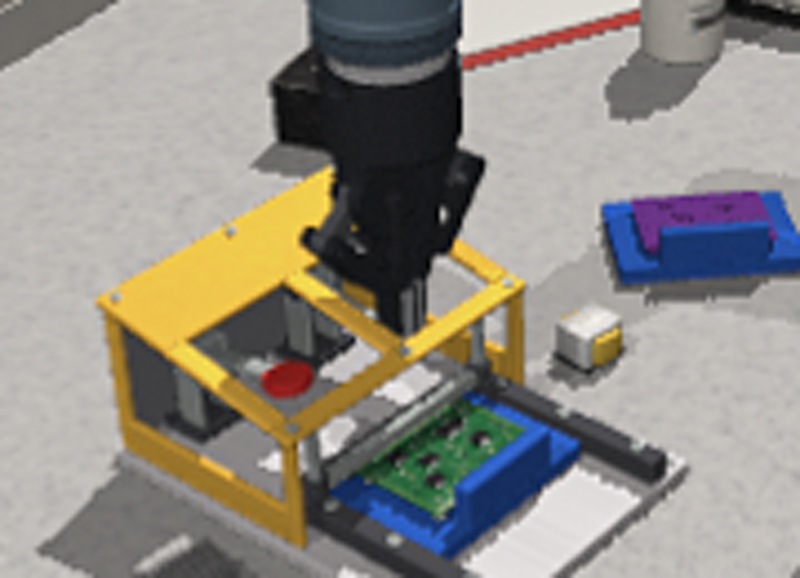

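The force jumped from 5 N to 20 N with almost no further travel, and the tip is at z of about 51 mm, so the lever is at its stop. Withdrawing straight up.

Call:
servo_tool:
  plan:
    - [[0, 0, 0.006, 0, -1], [0, 0, 0.01, 0, -1], [0, 0, 0.015, 0, -1], [0, 0, 0.02, 0, -1], [0, 0, 0.03, 0, -1], [0, 0, 0.04, 0, -1], [0, 0, 0.04, 0, -1], [0, 0, 0.04, 0, -1]]

```text
time_s: 12.85
eef_pos: [0.5925, -0.0049, 0.2663]
eef_rot: [0.001, 0.08, 0.997, -0.0]
wrist_force: [1.0, 0.2, 0.4]
opening: 0.006
```

Call:
servo_tool:
  plan:
    - [[-0.03, 0.01, 0.02, 0, -1], [-0.04, 0.01, 0, 0, -1], [-0.04, 0.01, 0, 0, -1], [-0.03, 0.01, 0, 0, -1], [0, 0, 0, 0, -1], [0, 0, 0, 0, -1]]

```text
time_s: 13.45
eef_pos: [0.453, 0.0351, 0.285]
eef_rot: [0.002, 0.08, 0.997, -0.0]
wrist_force: [1.1, 0.6, 0.2]
opening: -0.006
```

```bash
python3 look.py 10
python3 - <<'E'
from bench import *
import cv2
t=camera('top')
cv2.imwrite('pics/t10.png',cv2.resize(t['img'][180:300,210:350],(700,600),interpolation=cv2.INTER_CUBIC))
E
```

```text
{'time_s': 13.45, 'eef_pos': array([0.45295768, 0.03506489, 0.28502016]), 'eef_rot': array([ 1.52170084e-03,  8.01765253e-02,  9.96779502e-01, -1.82608985e-04]), 'wrist_force': array([1.14826952, 0.60809259, 0.22846992])}
tool y deg 80.802553668663
```

View pics/s10.png

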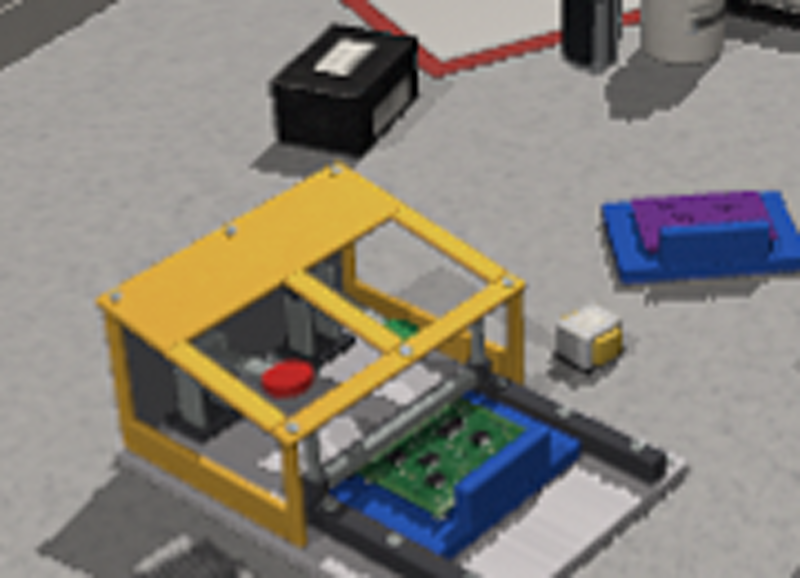

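View pics/w10.png

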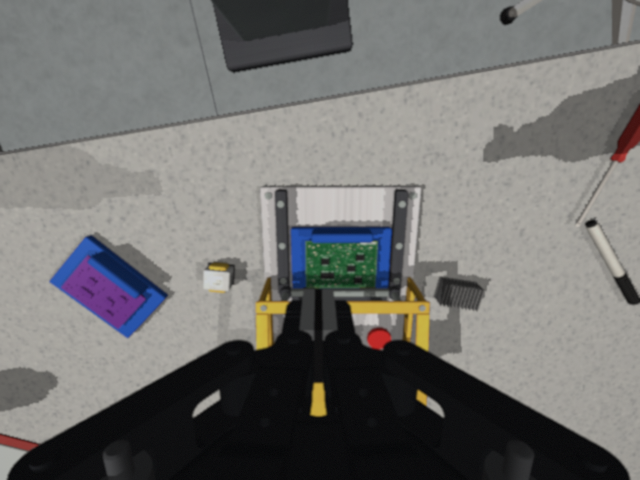

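View pics/t10.png

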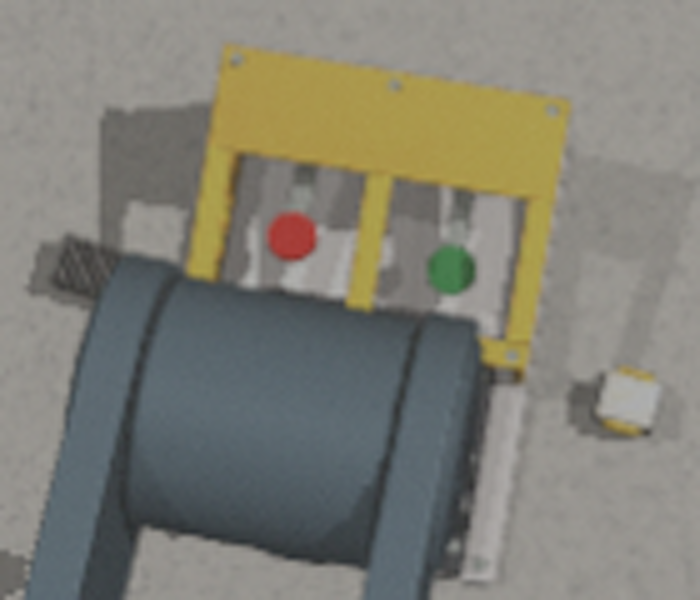

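Run:
```python
from bench import *
print(hand_in())
```

```text
the job is handed in; nothing more can be done
None
```

The job is done and handed in at about 13.5 s of the 45 s allowed. No verdict came back.

- **Carrier:** I pushed it in by its front block until it stopped hard. The force rose to 17 N with no further movement. A wrist picture after the push put its front at fixture x of about -95.5 mm, where -95 mm is fully home.
- **Green lever:** I pressed it through the right-hand window with the gripper shut. The force rose from about 5 N to 20 N with almost no further travel, and the tip ended at about 51 mm (52 mm expected at full press).
- **Last pictures:** After I withdrew the hand, the green pad was down, the clamp bar was on the carrier's rear edge and the red pad was up. The heat sink, transformer, screwdriver, marker and purple look-alike looked unmoved. I did not check the solder reel.
- **Forces:** The wrist readings peaked at about 23 N, well under the 120 N limit. I saw no sign of contact with the guard or the clamp bar.

**Checks that disagreed:** My estimates of the fixture position from different pictures differed by up to about 10 mm in x. The widest outliers came from wrist pictures taken while the arm was still swaying. I therefore lined up the press on the green pad and its window in a picture taken with the arm still. There was also an unexpected upward force of up to 13 N while pushing the carrier, which I took to be friction.

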